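Lock the bayonet cap on the filter housing

ROBOT

A 6-joint arm with a two-finger parallel gripper is mounted at the origin on a cart in front of the work surface, level with it; the furniture and walls round the work are solid. World frame = base frame: x ahead of the robot, y to its left, z up, the work surface at z = 0. Lengths are in mm, angles in rad, forces in N, time in s.
With the tool pointing down it reaches from about 275 to 725 mm from the base axis. Payload 5.6 kg.
Tool frame: the origin (TCP) lies at the very end of the fingers, on their centre line; the grasp point (between the pads) lies 19 mm behind it; z points along the fingers, y is the direction in which the jaws open and shut (so a half turn about z gives the same grasp; the last joint's range is limited). The gripper opens to 85 mm and grips with 20 to 120 N. Pads are 22 mm wide; open, the fingers measure 114 mm over their backs; the gripper's body (76 mm by 85 mm) begins 54 mm behind the grasp point. The pads swing forward as they close: fully open they stand 13 mm farther back than shut.
Start: joints at [-0.892, 0.255, 0.108, 0, -1.424, -0.285], TCP at [211.054, -507.887, 231.283] pointing down, gripper open.
Joint ranges: [-2.95, 2.95], [-1.21, 1.97], [-1.09, 1.5], [-2.87, 1.71], [-2.94, -0.07], [-3.05, 3.05]. Speed limits (rad/s): [2.57, 2.57, 3.14, 3.14, 3.14, 3.14].

INTERFACE

Orientations are given as a unit quaternion [w, x, y, z].
In Python, from station import sense, read_camera, workorder, nets gives the robot as it stands.
- The arm moves only by the tool apply_moves, never from a script. Its arguments are lists of equal length, an entry for each row: "slide": the shift along the tool's x, y, z in mm, a list of three; "turn": the turn, a rotation vector about the tool's x, y, z in rad, a list of three; "jaw": the finger opening in mm, from 0 to 85.4. A call has 1 to 12 rows; each row shifts and turns the pose as measured when the row begins, along the tool's axes as they then stand; what a row does not reach is not made up. A row lasts 1/8 s, in which the tool goes at most 62.5 mm and 10.7 degrees, less where a joint would pass 70% of its speed; a pose out of reach is approached as far as the arm can. A call with a gripper value outside its range is refused whole. The fingers move at their own pace and stop on an object; the grip force is fixed at half the most. Time passes only in rows, so rows that do not move let the fingers close. It gives the time, the measured TCP pose, the force and the opening at its end, in the units of the state.
- sense(): the state, without advancing time (a new reading comes with each control period).
- read_camera(name): name is "scene" or "top" or "wrist"; returns a dict with "img" (420x560x3 uint8, red, green, blue), "mtx" (3x3 intrinsics, pixels), "rvec" (rotation vector, rad) and "tvec" (3), from world to camera coordinates, as OpenCV has them. Camera axes: x right, y down, z forward; pixel columns grow to the right and rows downward; lengths in mm; the calibration is good to about 2 mm. A picture is of the moment at which its call begins. There is no depth.
- workorder.hand_in(): hands the job in, once; it reports no verdict.
Trained networks look in the newest picture that a camera, given by its name, has taken for a name from the list of things; names that differ only in an ending like _2 or _b are one class to them, and where a whole thing is asked for, a point or a joint stands for the part that bears it (a point fixed in the world has none). Each returns a list of dicts, best first, with "confidence" (0 to 1); they miss things now and then, are a little off and sometimes report something else, mostly with a low value. They report only what shows in the picture. A call takes as long as a camera call.
- nets.search_frame(thing, camera): "point" ([x, y, z] in mm, in world coordinates, good to about 4 mm: the middle of the surface that is visible of it).
- nets.cut_out(thing, camera): "region" (420x560 bool, what is visible of it).
- nets.landmark_of(thing, camera): "point" ([x, y, z] in mm, in world coordinates, good to about 4 mm: a listed point, or the origin of a listed thing).
The state is a dict: "time": time; "joint_pos": joint angles; "joint_velocities": joint speeds; "effort": joint torques, N m; "tool_pos": TCP position; "tool_rot": TCP orientation; "ft_force": force on the tool from outside, world axes, zero at the start; "torque": the same for the moment, N m; "finger_gap": finger opening in mm.
Only numpy, scipy, OpenCV 4.12 (cv2) and the standard library are available. Lean on these libraries where they do the work, as an engineer would, in place of code of your own. Each camera call takes 0.05 s, during which the arm holds its last target.

TASK

Take the handled cap from the brown tray, set it into the mouth of the filter housing so that its three pins drop through the gaps of the collar, then push it down against the sprung cartridge and twist it clockwise until it is fully home against its stops. Let go, with the cap staying locked, and leave the specimen cup, the dark-capped bottle and the card box where they stand.

Things in the scene. Friction and masses are not known exactly. Their poses are not given: they have to be found in the camera images.
- cap_handle (a point): Loose aluminium cap, 0.2 to 0.33 kg: round plug 76 mm in diameter, 26 mm high, with a black cross-bar handle on it (84 long, 14 thick, 36 high; whole cap 62 mm high). This point: on the axis inside the handle, 48 mm above the cap's underside, 14 mm below the handle's top. x along the handle, y across its thickness, z up. It starts upright on the brown tray at any yaw.
- cap: The same cap; origin at the centre of its underside, axes as cap_handle. Three round steel pins, 8 mm thick, stick out of the plug at 0, 120 and 240 degrees (the first along +x), reaching 50 mm from the axis, their centre line 12 mm above the underside. The lowest 6 mm of the plug taper to 68 mm diameter.
- brown_tray: Fixed flat brown slab, 120 x 260 x 14 mm, on which the cap starts; origin at the centre of its underside.
- housing: Fixed filter housing: 130 mm square grey foot, white bowl with two hose ports, aluminium bayonet collar on top; origin at the centre of its underside. The collar may be mounted at ANY rotation: this pose does not tell where its gaps are. See them, or feel: rest the pins on the lips (handle point 40 mm above the collar's top) and turn until the cap drops through the gaps.
- mouth (a point): Centre of the collar's flat top (outer diameter 122 mm), 100 mm above the counter; z up. Inner lips leave an 80 mm round opening (2 mm clearance round the plug), with three gaps 120 degrees apart, each about 17 mm wide; the pins pass within about 5 degrees of a gap's middle. Dropped in, the cap rests on the sprung cartridge, handle point 28 mm above this point.
- cartridge (a joint): White sprung cartridge in the bowl (72 mm wide, top 20 mm below the collar's top): how far it is pressed, m; 0 free, 0.005 cap locked, at most 0.012. Spring 4.5 N at touch + 1.2 N/mm. Cap pressed 1 to 2 mm on it and turned clockwise from above: ramps draw it down 4 mm over 40 degrees, then level to hard stops 67 degrees from mid-gap (handle point 23 mm above mouth); friction then holds it.
- specimen_cup: Bystander: lidded white specimen cup, 49 mm wide, 55 mm high; origin at the centre of its underside.
- brown_reagent: Bystander: white bottle with a dark cap, 56 mm wide, 120 mm high; origin at the centre of its underside.
- card_box: Bystander: small white carton, 61 x 91 x 66 mm; origin at the centre of its underside.

How it is judged:
By the outcome, as a careful person would: the job done as asked, in the order asked, and still so for the second after the job is handed in, with the robot touching nothing.
It also fails if it takes over 72 s, if anything falls off the work surface, if the arm or the gripper's body presses on something with over 40 N, if the wrist force passes 120 N, or if a joint passes its speed limit or range.

## Working session

There is one attempt and no reset: what is moved stays moved. The work goes in short steps, Python scripts to look and compute and a tool call to move; the robot and the scene stay as the last step left them, time stands still between calls to the robot, and variables do not carry over. Pictures are saved under pics/ and viewed, and the job is handed in when it is done.

Besides the shell and the picture viewer there is one more tool, called after ">>>" by a JSON object that holds its "fn" and its "kwargs", one argument or row to a line. apply_moves: Moves the arm, as the interface text tells. Its arguments: {"type":"object","properties":{"slide":{"type":"array","items":{"type":"array","items":{"type":"number"}}},"turn":{"type":"array","items":{"type":"array","items":{"type":"number"}}},"jaw":{"type":"array","items":{"type":"number"}}},"required":["slide","turn","jaw"]}

```bash
mkdir -p pics; ls
cat > h.py <<'E'
import numpy as np,cv2
from station import sense, read_camera, workorder, nets
from scipy.spatial.transform import Rotation as R
def save(c,n):
    d=read_camera(c); cv2.imwrite('pics/'+n,d['img'][:,:,::-1]); return d
def proj(d,p):
    return cv2.projectPoints(np.array(p,float).reshape(-1,3),np.array(d['rvec'],float),np.array(d['tvec'],float),np.array(d['mtx'],float),None)[0].reshape(-1,2)
def ray(d,uv,z):
    Rm=cv2.Rodrigues(np.array(d['rvec'],float))[0]; t=np.array(d['tvec'],float).ravel()
    uv=np.array(uv,float).reshape(-1,2)
    k=np.linalg.inv(d['mtx'])@np.c_[uv,np.ones(len(uv))].T
    dirs=(Rm.T@k).T; o=-Rm.T@t
    s=(z-o[2])/dirs[:,2]; return o+dirs*s[:,None]
E
python3 - <<'E'
from h import *
np.set_printoptions(suppress=True,precision=3)
s=sense(); print(s)
for c in ['scene','top','wrist']:
    d=save(c,c+'1.png')
    Rm=cv2.Rodrigues(np.array(d['rvec'],float))[0]; print(c,-Rm.T@np.array(d['tvec'],float).ravel())
    for t in ['cap_handle','cap','brown_tray','housing','mouth','specimen_cup','brown_reagent','card_box']:
        try:
            r=nets.landmark_of(t,c); print(c,t,[(np.round(x['point'],1),round(x['confidence'],2)) for x in r[:2]])
        except Exception as e: print(t,e)
E
```

```text
pics
{'time': 0.0, 'joint_pos': array([-0.892,  0.256,  0.107, -0.   , -1.424, -0.285]), 'joint_velocities': array([-0.   ,  0.   , -0.002,  0.001,  0.001,  0.001]), 'effort': array([  0.   , -38.663,  23.793,   5.365,  -0.006,  -0.   ]), 'tool_pos': array([ 210.903, -507.428,  230.396]), 'tool_rot': array([-0.   , -0.196,  0.981,  0.001]), 'ft_force': array([-0.301, -0.598,  1.047]), 'torque': array([-0.017, -0.016, -0.047]), 'finger_gap': 85.92965985725522}
scene [-232.453  596.699  755.045]
scene cap_handle [(array([446.5, 233.5,  59.7]), 0.88)]
scene cap [(array([445.4, 229.7,  15.4]), 0.81)]
scene brown_tray [(array([446.4, 174.9,   0.4]), 0.62)]
scene housing [(array([ 557.1, -247.9,   -1. ]), 0.91)]
scene mouth [(array([ 556. , -243.1,  102.8]), 0.76)]
scene specimen_cup [(array([402.1, -53.6,  -0.2]), 0.79)]
scene brown_reagent [(array([ 683.8, -127.4,   -3.4]), 0.74)]
scene card_box [(array([624.6, 326.5,   1.8]), 0.72)]
top [ 432.062   35.304 1181.659]
top cap_handle [(array([445.1, 231. ,  65.6]), 0.82), (array([446.1, 177.4,   2.6]), 0.31)]
top cap [(array([449.4, 229.6,  15. ]), 0.84)]
top brown_tray [(array([448. , 175.5,   3.7]), 0.83), (array([447.1, 229.8,  64.4]), 0.21)]
top housing [(array([ 557.1, -247. ,   -0.7]), 0.6)]
top mouth [(array([ 551.5, -243.1,   99.3]), 0.66)]
top specimen_cup [(array([398.6, -52.3,   2.1]), 0.88)]
top brown_reagent [(array([ 684.3, -124.9,    0.4]), 0.58)]
top card_box [(array([629.2, 326.7,  -3.8]), 0.76)]
wrist [ 139.967 -537.076  372.555]
wrist cap_handle []
wrist cap []
wrist brown_tray []
wrist housing []
wrist mouth []
wrist specimen_cup []
wrist brown_reagent []
wrist card_box []
```

View pics/scene1.png

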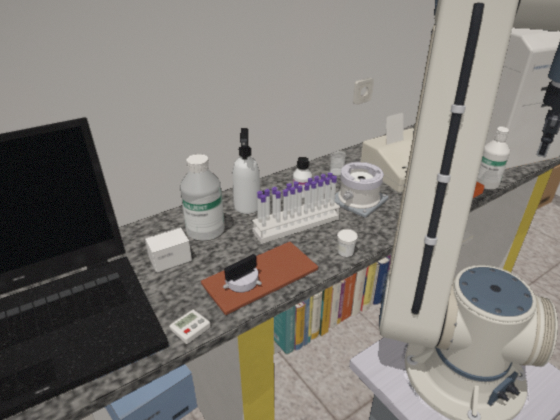

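View pics/top1.png

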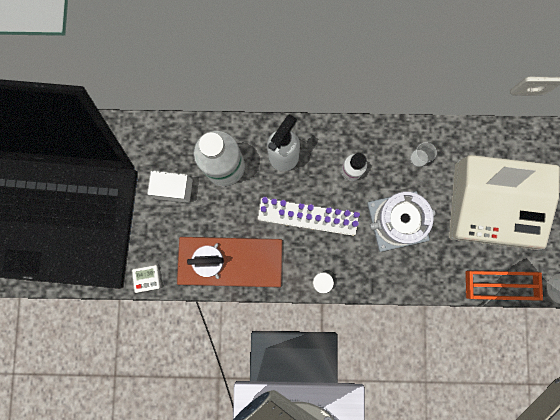

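View pics/wrist1.png

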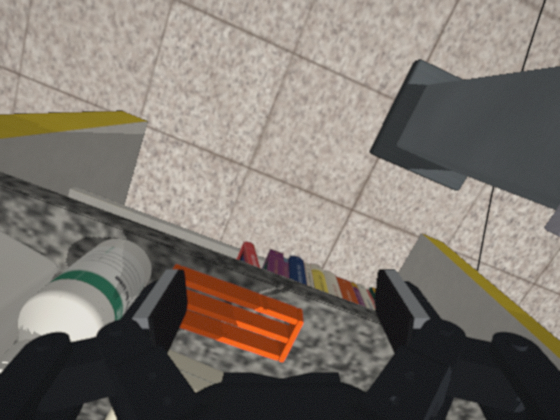

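Run:
```python
import cv2
i=cv2.imread('pics/top1.png')
a=cv2.resize(i[235:290,170:245],(600,440),interpolation=cv2.INTER_CUBIC)
b=cv2.resize(i[183:255,362:442],(640,576),interpolation=cv2.INTER_CUBIC)
cv2.imwrite('pics/cap_z.png',a);cv2.imwrite('pics/hous_z.png',b)
```

```text
(no output)
```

View pics/cap_z.png

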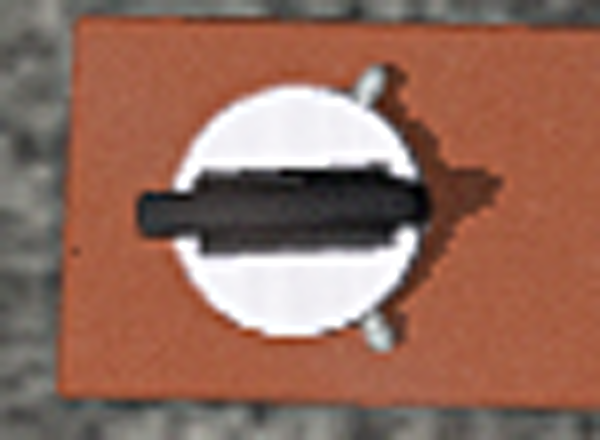

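View pics/hous_z.png

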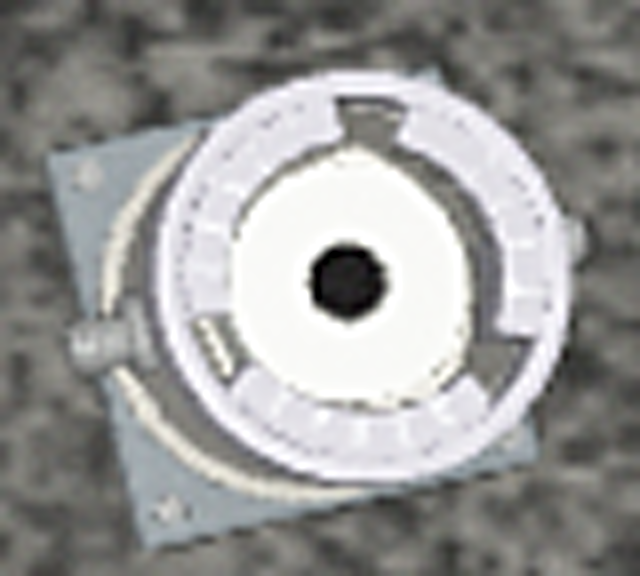

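```bash
cat > m1.py <<'E'
from h import *
np.set_printoptions(suppress=True,precision=2)
def circ(p):
    A=np.c_[2*p,np.ones(len(p))]; s=np.linalg.lstsq(A,(p**2).sum(1),rcond=None)[0]
    return s[:2],np.sqrt(s[2]+s[0]**2+s[1]**2)
d=read_camera('top'); im=d['img'].astype(int)
# cap
for c in ['top','scene']:
    dd=read_camera(c)
    for t in ['cap','cap_handle','mouth','housing']:
        for f in (nets.cut_out,nets.landmark_of,nets.search_frame):
            r=f(t,c)
            if not r: continue
            if 'region' in r[0]:
                m=r[0]['region']; print(c,t,f.__name__,m.sum(),np.argwhere(m).mean(0))
            else: print(c,t,f.__name__,np.array(r[0]['point']),r[0]['confidence'])
sub=np.zeros((420,560),bool); sub[240:282,180:232]=1
white=(im.min(2)>170)&sub
cs=np.argwhere(white)[:,::-1]
# boundary: disc edge from convex hull
hull=cv2.convexHull(cs.astype(np.int32)).reshape(-1,2)
print(hull.tolist())
w=ray(d,hull,40)[:,:2]; print('plug',circ(w))
dark=(im.max(2)<75)&sub
n,l,st,ce=cv2.connectedComponentsWithStats(dark.astype(np.uint8))
k=1+np.argmax(st[1:,4]); p=np.argwhere(l==k)[:,::-1]; print('dark',st[k],ce[k])
w=ray(d,p,72)[:,:2]; c0=w.mean(0); u,s,vt=np.linalg.svd(w-c0); print('handle c',c0,'dir az',np.degrees(np.arctan2(vt[0,1],vt[0,0])))
# project predicted handle
E
python3 m1.py
```

```text
top cap call 873 [260.9  206.79]
top cap call [450.5 227.8  44.6] 0.6
top cap_handle call 842 [260.88 206.79]
top cap_handle call [446.  230.1  65.7] 0.96
top cap_handle call [443.3 228.7  42.2] 0.59
top mouth call 1599 [221.56 395.96]
top mouth call [ 552.4 -243.3   95.6] 0.6
top mouth call [ 545.9 -229.5   47.3] 0.9
top housing call 1792 [221.79 396.52]
top housing call [ 558.2 -244.8   -0.8] 0.83
top housing call [ 552.8 -228.8   50.9] 0.95
scene cap call 1023 [274.57 241.55]
scene cap call [444.5 229.6  15.4] 0.91
scene cap call [434.9 235.3  44.3] 0.61
scene cap_handle call 941 [275.15 241.87]
scene cap_handle call [445.3 231.8  65.3] 0.85
scene cap_handle call [436.4 238.4  45.3] 0.74
scene mouth call 1283 [196.24 359.83]
scene mouth call [ 559.1 -244.6  100.6] 0.65
scene mouth call [ 521.2 -209.3   35.1] 0.95
scene housing call 1228 [196.5  359.98]
scene housing call [ 557.1 -243.9   -1.3] 0.68
[[221, 266], [217, 277], [216, 277], [203, 276], [200, 275], [197, 273], [194, 270], [192, 266], [192, 256], [194, 252], [197, 249], [200, 247], [203, 246], [216, 244], [221, 256]]
plug (array([444.11, 227.8 ]), np.float64(39.955832265373495))
dark [187 256  37  10 297] [205.76 260.65]
handle c [444.51 227.48] dir az -86.80226605725203
```

Run:
```python
from h import *
np.set_printoptions(suppress=True,precision=3)
d=read_camera('wrist'); s=sense()
Rm=cv2.Rodrigues(np.array(d['rvec'],float))[0]; o=-Rm.T@np.array(d['tvec'],float).ravel()
q=s['tool_rot']; T=R.from_quat([q[1],q[2],q[3],q[0]]).as_matrix()
print('cam axes in tool (cols x,y,z)\n',T.T@Rm.T, 'pos',T.T@(o-s['tool_pos'])); print(d['mtx'])
t=save('top','top2.png')
b=t['img'][183:255,362:442]
# world rectification at z=100, 0.5mm/px
xs=np.arange(640,470,-.3); ys=np.arange(-160,-330,-.3)
g=np.array([[x,y,100] for x in xs for y in ys]); uv=proj(t,g).astype(np.float32).reshape(len(xs),len(ys),2)
r=cv2.remap(t['img'],uv[...,0],uv[...,1],cv2.INTER_CUBIC)
cv2.imwrite('pics/rect.png',r[:,:,::-1])
```

```text
cam axes in tool (cols x,y,z)
 [[ 0.    -0.952 -0.305]
 [ 1.     0.001 -0.001]
 [ 0.001 -0.305  0.952]] pos [  76.814    0.304 -141.277]
[[325.868   0.    280.585]
 [  0.    325.868 209.417]
 [  0.      0.      1.   ]]
```

View pics/rect.png

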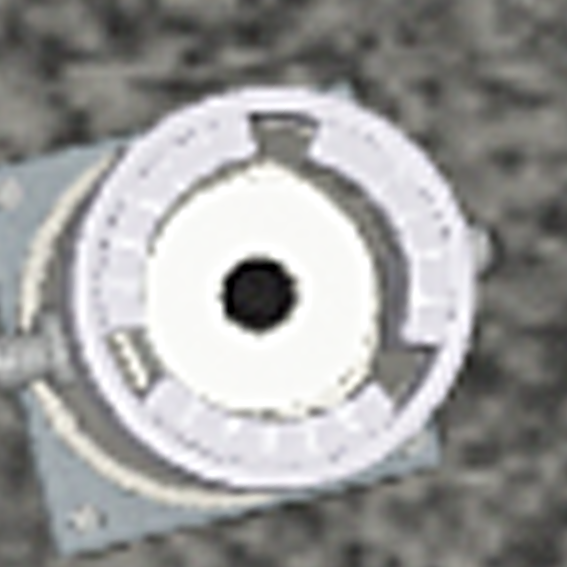

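```bash
cat >> h.py <<'E'
def axz():
    s=sense(); q=s['tool_rot']; T=R.from_quat([q[1],q[2],q[3],q[0]]).as_matrix()
    return s,T,np.degrees(np.arctan2(T[1,0],T[0,0]))
def plan(legs,jaw):
    """legs: list of (target xyz, az_deg of tool x, nrows); tool assumed vertical at the end"""
    s,T,a=axz(); p=np.array(s['tool_pos'])
    print('at',np.round(p,1),'az',round(a,1),'tilt',np.round(T[:2,2],4),'t',round(s['time'],2))
    S=[];U=[]
    for tp,ta,n in legs:
        tp=np.array(tp,float); dp=(tp-p)/n; da=(ta-a)/n
        for i in range(n):
            X=np.radians(a); M=np.array([[np.cos(X),np.sin(X),0],[np.sin(X),-np.cos(X),0],[0,0,-1]])
            S.append([float(round(v,1)) for v in M.T@dp]); U.append([0,0,float(round(-np.radians(da),3))]); a+=da
        p=tp
    print(len(S)); print('slide',S); print('turn',U); print('jaw',[jaw]*len(S))
E
python3 -c "
from h import *
plan([([260,-460,290],-165+7.4,2),([545,-245,290],-87,8)],85)"
```

```text
at [ 211.1 -507.9  231.3] az -157.4 tilt [0. 0.] t 2.8
10
slide [[-31.8, 12.7, -29.4], [-31.8, 12.8, -29.4], [-43.2, 11.3, 0.0], [-44.4, 4.5, 0.0], [-44.6, -2.4, 0.0], [-43.7, -9.2, 0.0], [-41.8, -15.8, 0.0], [-38.8, -22.0, 0.0], [-35.0, -27.7, 0.0], [-30.4, -32.7, 0.0]]
turn [[0, 0, 0.001], [0, 0, 0.001], [0, 0, -0.154], [0, 0, -0.154], [0, 0, -0.154], [0, 0, -0.154], [0, 0, -0.154], [0, 0, -0.154], [0, 0, -0.154], [0, 0, -0.154]]
jaw [85, 85, 85, 85, 85, 85, 85, 85, 85, 85]
```

>>> {"fn": "apply_moves", "kwargs": {
  "slide": [
    [-32,13,-29.5],
    [-32,13,-29.5],
    [-43,11,0],
    [-44,4.5,0],
    [-44.5,-2.5,0],
    [-44,-9,0],
    [-42,-16,0],
    [-39,-22,0],
    [-35,-28,0],
    [-30,-33,0]
  ],
  "turn": [
    [0,0,0],
    [0,0,0],
    [0,0,-0.154],
    [0,0,-0.154],
    [0,0,-0.154],
    [0,0,-0.154],
    [0,0,-0.154],
    [0,0,-0.154],
    [0,0,-0.154],
    [0,0,-0.154]
  ],
  "jaw": [85,85,85,85,85,85,85,85,85,85]
}}

```text
time: 4.05
tool_pos: [550.3, -233.2, 293.1]
tool_rot: [-0.0, 0.738, -0.675, 0.001]
ft_force: [0.5, -0.7, 0.5]
finger_gap: 84.9
```

Run:
```python
from h import *
d=save('wrist','w2.png'); s,T,a=axz(); print(s['tool_pos'],a,T[:,2],s['time'])
plan([([553,-242,215],-87,2)],85)
```

```text
[ 553.62797368 -229.83377567  291.42457964] -84.31535868463213 [ 0.00135262  0.00119413 -0.99999837] 4.1
at [ 553.6 -229.8  291.4] az -84.3 tilt [0.0014 0.0012] t 4.1
2
slide [[6.0, 0.9, 38.2], [6.0, 0.8, 38.2]]
turn [[0, 0, 0.023], [0, 0, 0.023]]
jaw [85, 85]
```

View pics/w2.png

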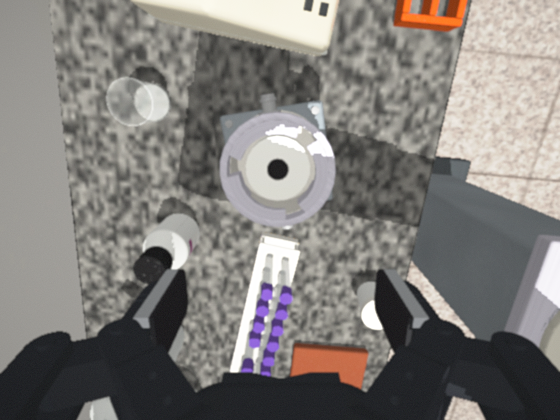

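>>> {"fn": "apply_moves", "kwargs": {
  "slide": [
    [6,1,45],
    [6,1,46],
    [0,0,0]
  ],
  "turn": [
    [0,0,0],
    [0,0,0],
    [0,0,0]
  ],
  "jaw": [85,85,85]
}}

```text
time: 4.47
tool_pos: [554.9, -240.5, 198.1]
tool_rot: [-0.001, 0.743, -0.67, 0.0]
ft_force: [-0.7, 0.0, 1.2]
finger_gap: 84.9
```

Run:
```python
from h import *
t=save('wrist','w3.png'); s,T,a=axz(); print(s['tool_pos'],a,s['time'])
for f in (nets.landmark_of,): print(f('mouth','wrist'),f('housing','wrist'))
xs=np.arange(640,470,-.3); ys=np.arange(-160,-330,-.3)
g=np.array([[x,y,100] for x in xs for y in ys]); uv=proj(t,g).astype(np.float32).reshape(len(xs),len(ys),2)
r=cv2.remap(t['img'],uv[...,0],uv[...,1],cv2.INTER_CUBIC)
cv2.imwrite('pics/rect2.png',r[:,:,::-1])
```

```text
[ 556.31676432 -241.07523678  201.07885985] -84.0874916836244 4.525
[{'point': [550.9, -244.4, 99.8], 'confidence': 0.9}] [{'point': [553.1, -244.6, 0.7], 'confidence': 0.6}]
```

View pics/w3.png

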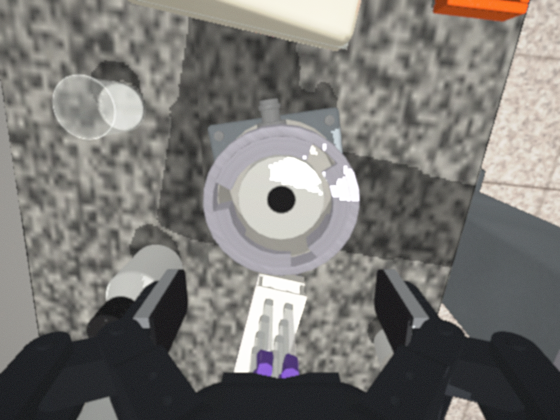

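View pics/rect2.png

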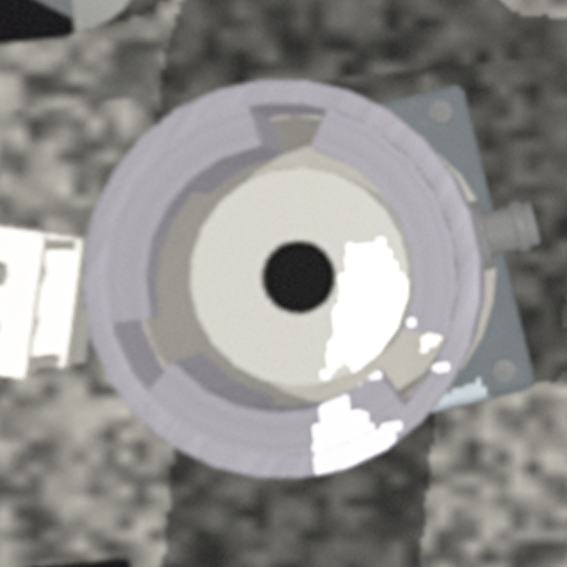

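```bash
python3 -c "
from h import *
plan([([540,-200,235],-86,1),([446,229,180],-87,9)],85)"
```

```text
at [ 557.9 -241.5  204.1] az -84.1 tilt [ 0.0127 -0.0028] t 4.62
10
slide [[-43.2, 13.5, -30.9], [-48.3, 7.1, 6.1], [-48.3, 7.2, 6.1], [-48.3, 7.3, 6.1], [-48.2, 7.4, 6.1], [-48.2, 7.5, 6.1], [-48.2, 7.6, 6.1], [-48.2, 7.7, 6.1], [-48.2, 7.7, 6.1], [-48.2, 7.8, 6.1]]
turn [[0, 0, 0.034], [0, 0, 0.002], [0, 0, 0.002], [0, 0, 0.002], [0, 0, 0.002], [0, 0, 0.002], [0, 0, 0.002], [0, 0, 0.002], [0, 0, 0.002], [0, 0, 0.002]]
jaw [85, 85, 85, 85, 85, 85, 85, 85, 85, 85]
```

>>> {"fn": "apply_moves", "kwargs": {
  "slide": [
    [-43,13.5,-31],
    [-48.5,7,6],
    [-48.5,7,6],
    [-48.5,7,6],
    [-48.5,7.5,6],
    [-48.5,7.5,6],
    [-48,7.5,6],
    [-48,7.5,6],
    [-48,8,6],
    [-48,8,6],
    [0,0,0]
  ],
  "turn": [
    [0,0,0.03],
    [0,0,0],
    [0,0,0],
    [0,0,0],
    [0,0,0],
    [0,0,0],
    [0,0,0],
    [0,0,0],
    [0,0,0],
    [0,0,0],
    [0,0,0]
  ],
  "jaw": [85,85,85,85,85,85,85,85,85,85,85]
}}

```text
time: 6.0
tool_pos: [453.2, 245.9, 207.8]
tool_rot: [-0.027, 0.731, -0.681, 0.019]
ft_force: [-0.5, 0.2, 0.6]
finger_gap: 84.7
```

Run:
```python
from h import *
t=save('wrist','w4.png'); s,T,a=axz(); print(s['tool_pos'],a,T[:,2],s['time'])
print(nets.landmark_of('cap_handle','wrist')[:1],nets.landmark_of('cap','wrist')[:1])
for z in (76,40):
    xs=np.arange(510,380,-.25); ys=np.arange(295,165,-.25)
    g=np.array([[x,y,z] for x in xs for y in ys]); uv=proj(t,g).astype(np.float32).reshape(len(xs),len(ys),2)
    r=cv2.remap(t['img'],uv[...,0],uv[...,1],cv2.INTER_CUBIC)
    cv2.imwrite(f'pics/rect3_{z}.png',r[:,:,::-1])
```

```text
[453.81225509 244.75115432 208.45495037] -86.01275695493476 [ 0.06616878  0.01286346 -0.99772553] 6.05
[{'point': [448.3, 229.9, 60.6], 'confidence': 0.63}] [{'point': [447.5, 234.3, 15.2], 'confidence': 0.83}]
```

View pics/w4.png

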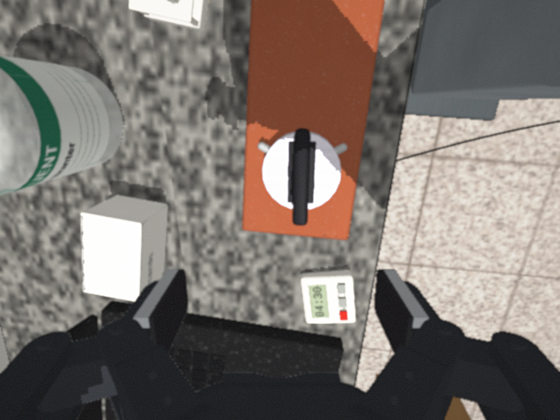

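View pics/rect3_76.png

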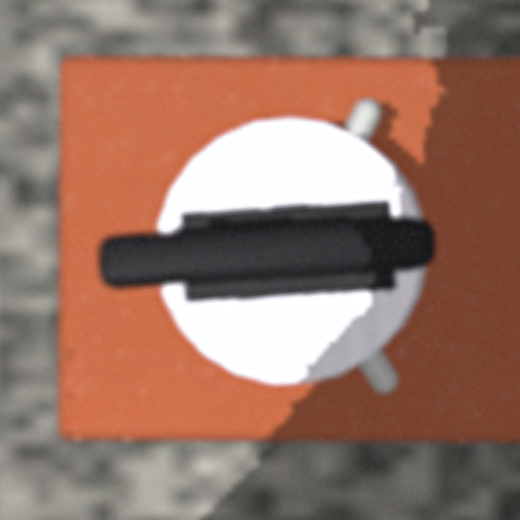

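View pics/rect3_40.png

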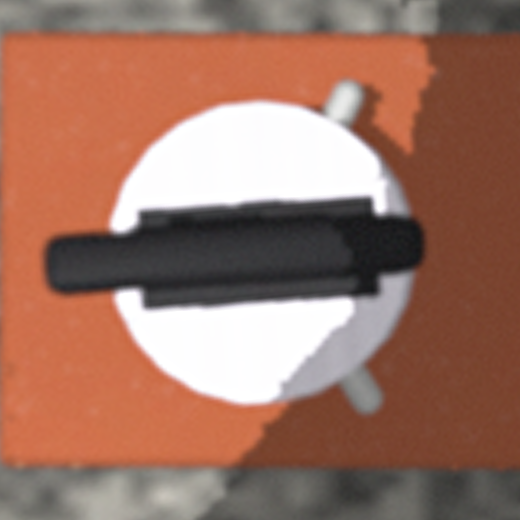

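Run:
```python
from h import *
t=save('scene','s5.png'); i=t['img'][240:305,200:290,::-1]
cv2.imwrite('pics/s5z.png',cv2.resize(i,None,fx=8,fy=8,interpolation=cv2.INTER_CUBIC))
s,T,a=axz(); 
tgt=R.from_matrix(np.array([[np.cos(b:=np.radians(-86.6)),np.sin(b),0],[np.sin(b),-np.cos(b),0],[0,0,-1]]).T.T)
rv=(R.from_matrix(T).inv()*tgt).as_rotvec(); print('turn',rv)
print(T.T@(np.array([447,229.3,120])-s['tool_pos']), s['joint_pos'],s['tool_pos'],s['time'])
```

```text
turn [-0.06492431  0.00735458  0.00657706]
[13.15959194 13.30708996 86.46188188] [ 0.82422911  0.14974046 -0.1042126   0.04138313 -1.26499912 -0.76974536] [453.82180928 242.31683581 207.23494383] 6.2
```

View pics/s5z.png

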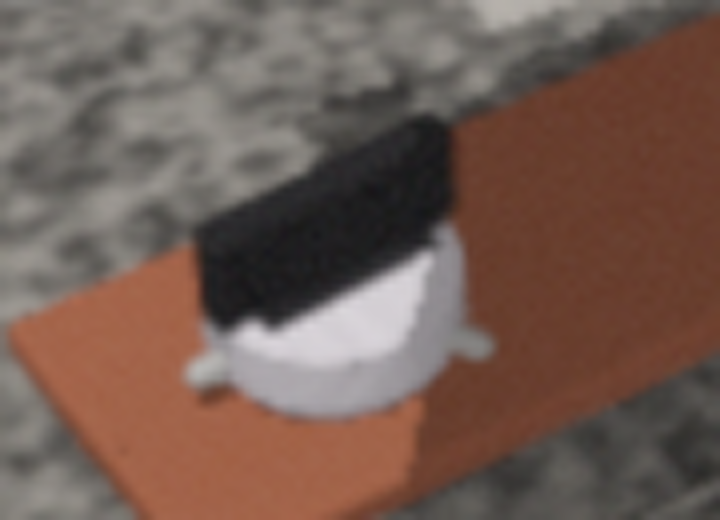

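>>> {"fn": "apply_moves", "kwargs": {
  "slide": [
    [6,6,40],
    [7,7,40],
    [0,0,0],
    [0,0,0]
  ],
  "turn": [
    [-0.033,0.004,0.003],
    [-0.033,0.004,0.003],
    [0,0,0],
    [0,0,0]
  ],
  "jaw": [85,85,85,85]
}}

```text
time: 6.7
tool_pos: [449.2, 226.8, 130.1]
tool_rot: [-0.003, 0.726, -0.688, 0.001]
ft_force: [0.2, 0.5, -0.2]
finger_gap: 84.9
```

```bash
cat >> h.py <<'E'
def rel(p,az):
    s,T,a=axz(); b=np.radians(az)
    tgt=np.array([[np.cos(b),np.sin(b),0],[np.sin(b),-np.cos(b),0],[0,0,-1]])
    rv=R.from_matrix(T.T@tgt).as_rotvec()
    np.set_printoptions(suppress=True,precision=4)
    print('pos',s['tool_pos'],'az',round(a,2),'tilt',T[:2,2],'t',s['time'],'gap',s['finger_gap'],'F',s['ft_force'],'M',s['torque'],'j6',s['joint_pos'][5])
    print('slide',T.T@(np.array(p)-s['tool_pos']),'turn',rv)
E
python3 -c "
from h import *
rel([447,229.3,45],-86.6)"
```

```text
pos [449.1879 226.7776 130.0801] az -86.9 tilt [0.0053 0.0038] t 6.7 gap 84.93591920988938 F [ 0.1639  0.5184 -0.1779] M [-0.0506 -0.0676 -0.0346] j6 -0.7264639049899482
slide [-2.3366  2.5176 85.0763] turn [-0.0055  0.0035 -0.0052]
```

>>> {"fn": "apply_moves", "kwargs": {
  "slide": [
    [-1,1,30],
    [-1,1,30],
    [0,0,20],
    [0,0,0],
    [0,0,0]
  ],
  "turn": [
    [-0.0025,0.002,-0.003],
    [-0.0025,0.002,-0.003],
    [0,0,0],
    [0,0,0],
    [0,0,0]
  ],
  "jaw": [85,85,85,85,85]
}}

```text
time: 7.32
tool_pos: [454.4, 233.3, 59.0]
tool_rot: [-0.01, 0.728, -0.685, 0.003]
ft_force: [-0.5, -0.3, 0.6]
finger_gap: 84.9
```

```bash
python3 -c "
from h import *
rel([447,229.3,45],-86.6)"
```

```text
pos [454.3832 233.3228  59.0046] az -86.48 tilt [0.0178 0.0108] t 7.325 gap 84.9227953454055 F [-0.5351 -0.2762  0.6131] M [-0.065   0.0716 -0.0056] j6 -0.7272576186868267
slide [ 3.698   7.8722 13.8267] turn [-0.0184  0.0097  0.002 ]
```

>>> {"fn": "apply_moves", "kwargs": {
  "slide": [
    [2,4,7],
    [2,4,7],
    [0,0,0]
  ],
  "turn": [
    [-0.01,0.005,0],
    [-0.01,0.005,0],
    [0,0,0]
  ],
  "jaw": [85,85,85]
}}

```text
time: 7.7
tool_pos: [447.5, 229.6, 46.3]
tool_rot: [-0.001, 0.729, -0.685, -0.0]
ft_force: [-1.0, 0.4, 0.0]
finger_gap: 84.8
```

```bash
python3 -c "
from h import *
rel([447,229.3,45],-86.6)"
```

```text
pos [447.452  229.6073  46.3475] az -86.48 tilt [0.0004 0.0016] t 7.7 gap 84.84280141028094 F [-1.0357  0.4216  0.0465] M [ 0.0101 -0.0128 -0.0076] j6 -0.7233529988795554
slide [0.281  0.4707 1.3468] turn [-0.0005  0.0016  0.0022]
```

Within 1.5 mm; close the jaws.

>>> {"fn": "apply_moves", "kwargs": {
  "slide": [
    [0,0,0],
    [0,0,0],
    [0,0,0],
    [0,0,0],
    [0,0,0],
    [0,0,0],
    [0,0,0],
    [0,0,0]
  ],
  "turn": [
    [0,0,0],
    [0,0,0],
    [0,0,0],
    [0,0,0],
    [0,0,0],
    [0,0,0],
    [0,0,0],
    [0,0,0]
  ],
  "jaw": [0,0,0,0,0,0,0,0]
}}

```text
time: 8.7
tool_pos: [447.6, 229.8, 46.7]
tool_rot: [-0.001, 0.729, -0.685, -0.0]
ft_force: [-0.3, 0.5, -0.3]
finger_gap: 13.1
```

```bash
python3 -c "
from h import *
rel([447,229.3,140],-86.6)
save('wrist','w5.png')"
```

```text
pos [447.6315 229.7704  46.7162] az -86.47 tilt [0.0007 0.0018] t 8.7 gap 13.137030260726219 F [-0.2638  0.4577 -0.3454] M [ 0.0654  0.0903 -0.0319] j6 -0.723330153970285
slide [  0.2662   0.5798 -93.2849] turn [-0.0009  0.0018  0.0023]
```

View pics/w5.png

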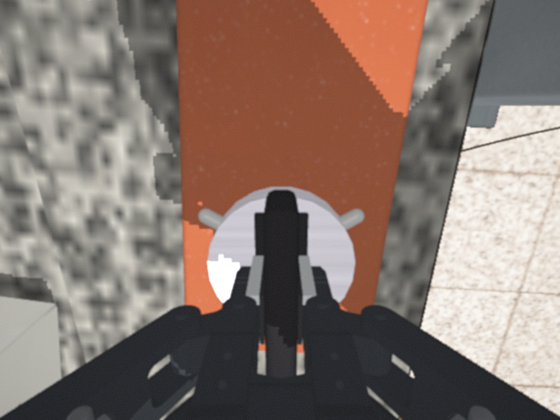

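>>> {"fn": "apply_moves", "kwargs": {
  "slide": [
    [0,0,-15],
    [0,0,-25],
    [0,0,-40],
    [0,0,-40],
    [0,0,-40],
    [0,0,-20],
    [0,0,0]
  ],
  "turn": [
    [0,0,0],
    [0,0,0],
    [0,0,0],
    [0,0,0],
    [0,0,0],
    [0,0,0],
    [0,0,0]
  ],
  "jaw": [0,0,0,0,0,0,0]
}}

```text
time: 9.62
tool_pos: [444.1, 227.5, 226.5]
tool_rot: [0.005, 0.728, -0.686, -0.003]
ft_force: [-0.1, 1.2, -3.7]
finger_gap: 13.3
```

```bash
python3 -c "
from h import *
rel([447,229.3,140],-86.6)
plan([([545,-205,235],-63,11)],0)"
```

```text
pos [444.0581 227.493  226.5388] az -86.58 tilt [-0.0112 -0.0042] t 9.625 gap 13.293380148264921 F [-0.1073  1.2139 -3.6835] M [ 0.0849 -0.0114 -0.0065] j6 -0.7238212820887546
slide [-1.9338 -4.0346 86.492 ] turn [ 0.0114 -0.0035  0.0002]
at [444.1 227.5 226.5] az -86.6 tilt [-0.0112 -0.0042] t 9.62
11
slide [[39.8, -6.8, -0.8], [40.0, -5.3, -0.8], [40.2, -3.8, -0.8], [40.3, -2.3, -0.8], [40.4, -0.8, -0.8], [40.4, 0.7, -0.8], [40.3, 2.2, -0.8], [40.2, 3.7, -0.8], [40.0, 5.2, -0.8], [39.8, 6.7, -0.8], [39.5, 8.2, -0.8]]
turn [[0, 0, -0.037], [0, 0, -0.037], [0, 0, -0.037], [0, 0, -0.037], [0, 0, -0.037], [0, 0, -0.037], [0, 0, -0.037], [0, 0, -0.037], [0, 0, -0.037], [0, 0, -0.037], [0, 0, -0.037]]
jaw [0, 0, 0, 0, 0, 0, 0, 0, 0, 0, 0]
```

>>> {"fn": "apply_moves", "kwargs": {
  "slide": [
    [30,-5,0],
    [40,-5,0],
    [40,-4,0],
    [40,-2,0],
    [40,-1,0],
    [40,1,0],
    [40,2,0],
    [40,4,0],
    [40,5,0],
    [40,7,0],
    [30,8,0],
    [0,0,0]
  ],
  "turn": [
    [0.003,0,-0.037],
    [0.003,0,-0.037],
    [0.003,0,-0.037],
    [0.002,0,-0.037],
    [0,0,-0.037],
    [0,0,-0.037],
    [0,0,-0.037],
    [0,0,-0.037],
    [0,0,-0.037],
    [0,0,-0.037],
    [0,0,-0.037],
    [0,0,0]
  ],
  "jaw": [0,0,0,0,0,0,0,0,0,0,0,0]
}}

```text
time: 11.12
tool_pos: [530.8, -196.6, 200.8]
tool_rot: [0.011, 0.855, -0.518, -0.017]
ft_force: [-0.4, 0.2, -3.5]
finger_gap: 13.1
```

```bash
python3 -c "
from h import *
rel([555,-244,175],-62.8)"
```

```text
pos [ 530.7968 -196.6111  200.8316] az -62.49 tilt [-0.0403 -0.0017] t 11.125 gap 13.095962312534633 F [-0.4315  0.2026 -3.5033] M [ 0.1152 -0.0757 -0.0566] j6 0.5549711012929982
slide [53.6455 -0.4861 24.914 ] turn [0.0366 0.0171 0.0058]
```

>>> {"fn": "apply_moves", "kwargs": {
  "slide": [
    [18,0,4],
    [18,0,7],
    [14,0,4],
    [0,0,0],
    [0,0,0]
  ],
  "turn": [
    [0.012,0.006,0.002],
    [0.012,0.006,0.002],
    [0.012,0.006,0.002],
    [0,0,0],
    [0,0,0]
  ],
  "jaw": [0,0,0,0,0]
}}

```text
time: 11.75
tool_pos: [553.5, -241.9, 180.5]
tool_rot: [0.0, 0.853, -0.521, -0.002]
ft_force: [0.0, 0.6, -3.3]
finger_gap: 12.9
```

```bash
python3 -c "
from h import *
rel([555,-244,135],-62.8)
save('wrist','w6.png');save('top','t6.png');d=save('scene','s6.png')
i=d['img'][120:240,300:440,::-1]
cv2.imwrite('pics/s6z.png',cv2.resize(i,None,fx=5,fy=5,interpolation=cv2.INTER_CUBIC))
"
```

```text
pos [ 553.4664 -241.8629  180.4654] az -62.83 tilt [-0.003   0.0014] t 11.75 gap 12.85665171157254 F [ 0.0129  0.5616 -3.3018] M [ 0.0576  0.0075 -0.0047] j6 0.628468905074928
slide [ 2.7198 -0.4811 45.4576] turn [ 0.002   0.0026 -0.0005]
```

View pics/w6.png

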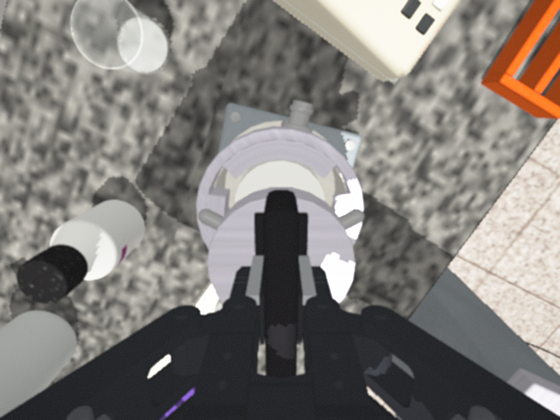

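View pics/s6z.png

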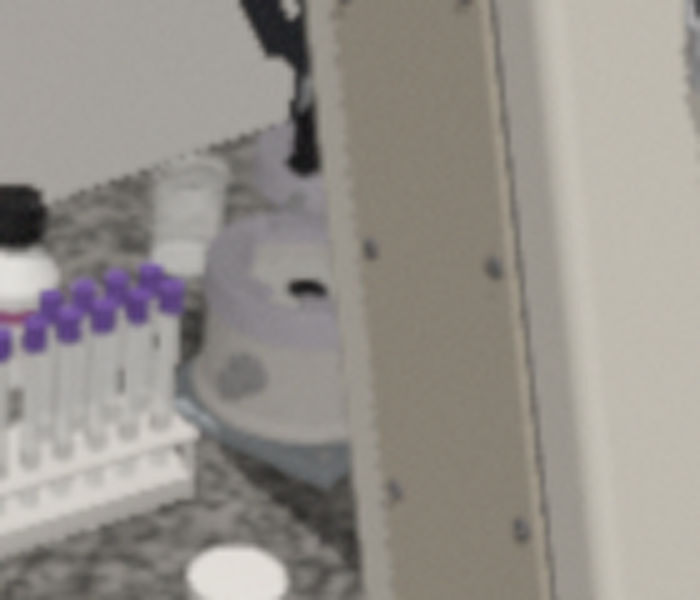

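Run:
```python
from h import *
d=read_camera('wrist'); i=d['img'][:,:,::-1].copy(); i=cv2.resize(i,None,fx=3,fy=3,interpolation=cv2.INTER_CUBIC)
s,T,a=axz(); p=s['tool_pos']; print(p,a)
th=np.radians(np.arange(0,360,2))
def draw(pts,col):
    q=(proj(d,pts)*3+1).astype(int)
    for k in q: cv2.circle(i,tuple(k),2,col,-1)
def ring(c,r,z): return np.c_[c[0]+r*np.cos(th),c[1]+r*np.sin(th),np.full(len(th),z)]
c=(555,-244)
draw(ring(c,61,100),(0,0,255)); draw(ring(c,40,100),(0,0,255))
for g in (-2.8,117.2,-122.8):
  for e in (-1,1):
    h=np.radians(g); r=np.linspace(40,52,8)
    draw(np.c_[c[0]+r*np.cos(h)-e*8.5*np.sin(h),c[1]+r*np.sin(h)+e*8.5*np.cos(h),np.full(8,100.)],(0,255,255))
zu=p[2]-32.7
draw(ring(p,38,zu+26),(0,255,0))
for g in (a+180,a+300,a+60):
    h=np.radians(g); r=np.linspace(38,50,8); draw(np.c_[p[0]+r*np.cos(h),p[1]+r*np.sin(h),np.full(8,zu+12)],(255,0,0))
cv2.imwrite('pics/ov6.png',i[330:930,450:1200])
```

```text
[ 553.56939483 -241.62164943  180.81654006] -62.800761366711285
```

View pics/ov6.png

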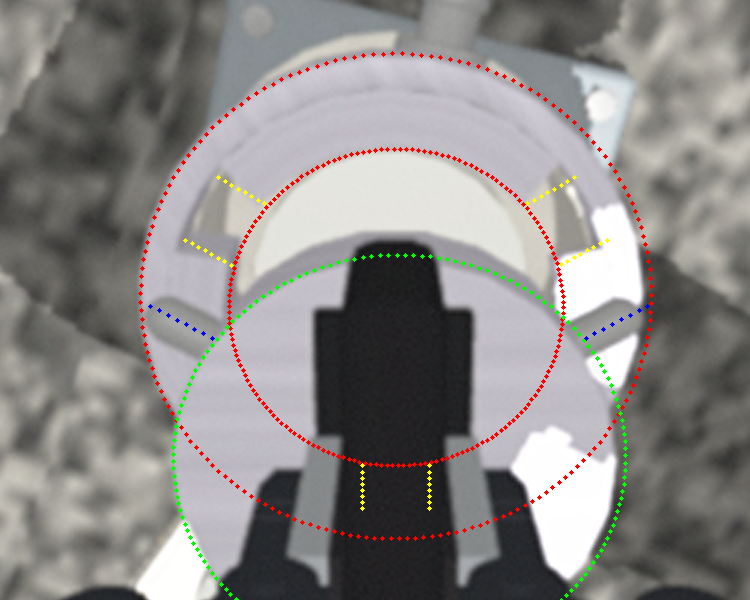

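>>> {"fn": "apply_moves", "kwargs": {
  "slide": [
    [1.5,0,12],
    [1,0,12],
    [0,0,10],
    [0,0,0],
    [0,0,0]
  ],
  "turn": [
    [0.001,0.001,0],
    [0.001,0.001,0],
    [0,0,0],
    [0,0,0],
    [0,0,0]
  ],
  "jaw": [0,0,0,0,0]
}}

```text
time: 12.58
tool_pos: [554.4, -243.3, 143.8]
tool_rot: [-0.0, 0.854, -0.521, -0.0]
ft_force: [-0.4, -0.6, -2.9]
finger_gap: 13.2
```

```bash
python3 -c "
from h import *
rel([555,-244,130],-62.8)"
```

```text
pos [ 554.3604 -243.3497  143.8493] az -62.76 tilt [-0.0006  0.0007] t 12.575 gap 13.179420317000075 F [-0.3814 -0.5928 -2.8702] M [0.023  0.0157 0.007 ] j6 0.6317309386343997
slide [ 0.8833 -0.2746 13.8484] turn [0.0003 0.0009 0.0007]
```

>>> {"fn": "apply_moves", "kwargs": {
  "slide": [
    [0.5,0,6],
    [0.4,0,6],
    [0,0,2],
    [0,0,0]
  ],
  "turn": [
    [0,0,0],
    [0,0,0],
    [0,0,0],
    [0,0,0]
  ],
  "jaw": [0,0,0,0]
}}

```text
time: 13.08
tool_pos: [555.1, -244.3, 129.4]
tool_rot: [-0.0, 0.854, -0.521, 0.0]
ft_force: [1.1, 0.3, -3.0]
finger_gap: 12.8
```

```bash
python3 -c "
from h import *
rel([555,-244,126],-62.8)"
```

```text
pos [ 555.1285 -244.2946  129.391 ] az -62.76 tilt [0.0004 0.0004] t 13.075 gap 12.843964433316591 F [ 1.1211  0.3339 -2.997 ] M [ 0.0069  0.0123 -0.0229] j6 0.6330438615813367
slide [-0.3201 -0.0188  3.3911] turn [-0.0005  0.0002  0.0007]
```

>>> {"fn": "apply_moves", "kwargs": {
  "slide": [
    [0,0,2],
    [0,0,2],
    [0,0,0]
  ],
  "turn": [
    [0,0,0],
    [0,0,0],
    [0,0,0]
  ],
  "jaw": [0,0,0]
}}

```text
time: 13.45
tool_pos: [555.3, -244.3, 125.4]
tool_rot: [-0.0, 0.854, -0.521, 0.0]
ft_force: [-0.2, -0.5, -3.3]
finger_gap: 13.1
```

```bash
python3 -c "
from h import *
rel([555,-244,122],-62.8)"
```

```text
pos [ 555.3093 -244.345   125.4355] az -62.76 tilt [0.0009 0.0002] t 13.45 gap 13.089627441478235 F [-0.1825 -0.5253 -3.2766] M [-0.0842 -0.0117 -0.0421] j6 0.6330444805376969
slide [-0.4491  0.1203  3.4353] turn [-0.001  -0.0002  0.0007]
```

>>> {"fn": "apply_moves", "kwargs": {
  "slide": [
    [0,0,2],
    [0,0,2],
    [0,0,0]
  ],
  "turn": [
    [0,0,0],
    [0,0,0],
    [0,0,0]
  ],
  "jaw": [0,0,0]
}}

```text
time: 13.82
tool_pos: [555.4, -244.4, 121.2]
tool_rot: [-0.0, 0.854, -0.521, 0.0]
ft_force: [-0.1, -0.5, -2.6]
finger_gap: 13.2
```

```bash
python3 -c "
from h import *
rel([555,-244,122],-62.8)"
```

```text
pos [ 555.3584 -244.3567  121.2337] az -62.76 tilt [0.0011 0.0002] t 13.825 gap 13.224218013511491 F [-0.0882 -0.5031 -2.5517] M [0.0102 0.0266 0.0123] j6 0.6330435476647409
slide [-0.481   0.1545 -0.7666] turn [-0.001  -0.0003  0.0008]
```

>>> {"fn": "apply_moves", "kwargs": {
  "slide": [
    [0,0,2],
    [0,0,2],
    [0,0,2],
    [0,0,0]
  ],
  "turn": [
    [0,0,0],
    [0,0,0],
    [0,0,0],
    [0,0,0]
  ],
  "jaw": [0,0,0,0]
}}

```text
time: 14.32
tool_pos: [555.3, -244.4, 114.8]
tool_rot: [-0.0, 0.854, -0.521, 0.0]
ft_force: [0.3, 0.2, -1.9]
finger_gap: 12.9
```

```bash
python3 -c "
from h import *
rel([555,-244,122],-62.8)"
```

```text
pos [ 555.3482 -244.3519  114.7905] az -62.76 tilt [0.001  0.0002] t 14.325 gap 12.941124560873977 F [ 0.2622  0.2417 -1.8794] M [ 0.011   0.0236 -0.0171] j6 0.6330089788213674
slide [-0.4701  0.1413 -7.2098] turn [-0.001  -0.0003  0.0007]
```

>>> {"fn": "apply_moves", "kwargs": {
  "slide": [
    [0,0,2],
    [0,0,2],
    [0,0,0]
  ],
  "turn": [
    [0,0,0],
    [0,0,0],
    [0,0,0]
  ],
  "jaw": [0,0,0]
}}

```text
time: 14.7
tool_pos: [555.6, -244.5, 112.1]
tool_rot: [-0.0, 0.854, -0.521, 0.001]
ft_force: [-2.2, 1.2, 2.2]
finger_gap: 13.3
```

```bash
python3 -c "
from h import *
rel([555,-244,110.5],-62.8)"
```

```text
pos [ 555.5891 -244.4821  112.1189] az -62.73 tilt [ 0.0022 -0.0006] t 14.7 gap 13.256037513623642 F [-2.1622  1.2277  2.2261] M [ 0.6393  0.8438 -0.0384] j6 0.633037403677703
slide [-0.7009  0.3055  1.6173] turn [-0.0017 -0.0015  0.0012]
```

>>> {"fn": "apply_moves", "kwargs": {
  "slide": [
    [-0.5,0.2,2],
    [0,0,1.5]
  ],
  "turn": [
    [0,0,0],
    [0,0,0]
  ],
  "jaw": [0,0]
}}

```text
time: 14.95
tool_pos: [555.6, -244.5, 110.0]
tool_rot: [-0.0, 0.854, -0.52, 0.002]
ft_force: [-2.2, 1.9, 5.1]
finger_gap: 13.0
```

```bash
python3 -c "
from h import *
rel([555,-244,110.5],-62.8)"
```

```text
pos [ 555.5856 -244.5403  109.9557] az -62.72 tilt [ 0.004  -0.0018] t 14.95 gap 13.037314738527286 F [-2.2252  1.9399  5.0521] M [ 0.7714  1.1261 -0.0032] j6 0.6324430794784592
slide [-0.7467  0.2713 -0.5477] turn [-0.0028 -0.0034  0.0014]
```

>>> {"fn": "apply_moves", "kwargs": {
  "slide": [
    [-0.4,0.3,0.7],
    [-0.3,0.2,0.7]
  ],
  "turn": [
    [-0.001,-0.002,0.1],
    [-0.001,-0.002,0.1]
  ],
  "jaw": [0,0]
}}

```text
time: 15.2
tool_pos: [555.8, -245.3, 110.1]
tool_rot: [-0.0, 0.796, -0.605, 0.002]
ft_force: [-0.9, 0.5, 5.1]
finger_gap: 13.0
```

```bash
python3 -c "
from h import *
rel([555,-244,110.5],-62.8-67)"
```

```text
pos [ 555.8426 -245.2858  110.0983] az -74.44 tilt [ 0.0036 -0.0015] t 15.2 gap 12.999161371487844 F [-0.8792  0.5065  5.05  ] M [0.0425 0.6329 0.0715] j6 0.42927851489086255
slide [-1.4637  0.4655 -0.4066] turn [-0.0039 -0.0008  0.9662]
```

>>> {"fn": "apply_moves", "kwargs": {
  "slide": [
    [-0.4,0.2,0.7],
    [-0.4,0.2,0.7],
    [0,0,0.6]
  ],
  "turn": [
    [-0.001,0,0.1],
    [-0.001,0,0.1],
    [0,0,0.1]
  ],
  "jaw": [0,0,0]
}}

```text
time: 15.58
tool_pos: [556.0, -246.2, 109.9]
tool_rot: [-0.0, -0.694, 0.72, -0.003]
ft_force: [-2.0, 1.8, 3.2]
finger_gap: 13.2
```

```bash
python3 -c "
from h import *
rel([555,-244,110.5],-62.8-67)"
```

```text
pos [ 555.9608 -246.2338  109.9375] az -92.16 tilt [ 0.004  -0.0052] t 15.575 gap 13.161304184382931 F [-1.9513  1.7682  3.2159] M [0.507  0.7085 0.1695] j6 0.11788550491480039
slide [-2.1932  1.042  -0.5778] turn [-0.0056 -0.0035  0.6569]
```

>>> {"fn": "apply_moves", "kwargs": {
  "slide": [
    [-0.8,0.4,0.8],
    [-0.6,0.4,0.8]
  ],
  "turn": [
    [-0.002,-0.002,0.1],
    [-0.002,-0.002,0.1]
  ],
  "jaw": [0,0]
}}

```text
time: 15.82
tool_pos: [556.0, -245.3, 109.0]
tool_rot: [0.0, -0.616, 0.788, -0.001]
ft_force: [-1.6, 1.1, 2.9]
finger_gap: 12.9
```

```bash
python3 -c "
from h import *
rel([555,-244,110.5],-62.8-67)"
```

```text
pos [ 556.0027 -245.2589  108.9517] az -103.96 tilt [ 0.0024 -0.0018] t 15.825 gap 12.895766853823101 F [-1.6302  1.144   2.8815] M [0.2744 0.5004 0.1978] j6 -0.08654180972345885
slide [-0.978   1.2725 -1.553 ] turn [-0.003  -0.0005  0.4509]
```

Turned 41°, drawn down to z≈109. Continue to the stop.

>>> {"fn": "apply_moves", "kwargs": {
  "slide": [
    [-0.4,0.4,0.7],
    [-0.3,0.3,0.5],
    [0,0,0.3]
  ],
  "turn": [
    [-0.001,0,0.1],
    [-0.001,0,0.1],
    [0,0,0.1]
  ],
  "jaw": [0,0,0]
}}

```text
time: 16.2
tool_pos: [556.5, -244.9, 107.9]
tool_rot: [0.001, -0.487, 0.873, -0.002]
ft_force: [-0.5, 1.2, 3.7]
finger_gap: 13.0
```

```bash
python3 -c "
from h import *
rel([555,-244,110.5],-62.8-67)"
```

```text
pos [ 556.5246 -244.854   107.8618] az -121.65 tilt [ 0.0028 -0.0024] t 16.2 gap 12.97552484300779 F [-0.5362  1.1534  3.6507] M [0.4623 0.2385 0.1905] j6 -0.3965724226719207
slide [ 0.0743  1.7363 -2.6445] turn [-0.0037 -0.0003  0.1423]
```

>>> {"fn": "apply_moves", "kwargs": {
  "slide": [
    [0,0.2,0.3],
    [0,0.2,0.3]
  ],
  "turn": [
    [-0.001,0,0.08],
    [-0.001,0,0.08]
  ],
  "jaw": [0,0]
}}

```text
time: 16.45
tool_pos: [555.7, -244.4, 107.9]
tool_rot: [-0.0, -0.416, 0.91, -0.001]
ft_force: [-10.8, -4.3, 4.1]
finger_gap: 13.1
```

```bash
python3 -c "
from h import *
rel([555,-244,110.5],-62.8-67)"
```

```text
pos [ 555.7007 -244.3689  107.9069] az -130.9 tilt [-0.     -0.0018] t 16.45 gap 13.136123509830412 F [-10.7529  -4.2513   4.1285] M [-2.2006  3.6029  1.5361] j6 -0.5585079172940699
slide [ 0.1834  0.7682 -2.5938] turn [-0.0012 -0.0014 -0.0192]
```

>>> {"fn": "apply_moves", "kwargs": {
  "slide": [
    [0,0,0],
    [0,0,0]
  ],
  "turn": [
    [0,0,0.06],
    [0,0,0.05]
  ],
  "jaw": [0,0]
}}

```text
time: 16.7
tool_pos: [555.1, -244.8, 108.1]
tool_rot: [-0.002, -0.368, 0.93, -0.002]
ft_force: [-1.7, 0.9, 1.7]
finger_gap: 13.5
```

```bash
python3 -c "
from h import *
rel([555,-244,110.5],-62.8-67)"
```

```text
pos [ 555.0737 -244.7631  108.0778] az -136.76 tilt [-0.0025 -0.005 ] t 16.7 gap 13.48036889698636 F [-1.6507  0.948   1.6814] M [0.525  0.6903 3.6573] j6 -0.663587195690035
slide [-0.4563  0.6017 -2.4258] turn [-0.0016 -0.0054 -0.1214]
```

>>> {"fn": "apply_moves", "kwargs": {
  "slide": [
    [0,0,0],
    [0,0,0],
    [0,0,0],
    [0,0,0],
    [0,0,0]
  ],
  "turn": [
    [0,0,0],
    [0,0,0],
    [0,0,0],
    [0,0,0],
    [0,0,0]
  ],
  "jaw": [0,20,45,60,60]
}}

```text
time: 17.32
tool_pos: [555.7, -244.9, 107.3]
tool_rot: [-0.001, -0.368, 0.93, -0.002]
ft_force: [0.5, -0.2, -0.9]
finger_gap: 60.0
```

```bash
python3 -c "
from h import *
rel([555,-244,200],-62.8-67)
save('wrist','w7.png')"
```

```text
pos [ 555.7479 -244.8864  107.2508] az -136.77 tilt [-0.0013 -0.0046] t 17.325 gap 59.95644007627211 F [ 0.5003 -0.1816 -0.8537] M [ 0.0295 -0.044  -0.0061] j6 -0.6630435731575118
slide [  0.3125   0.9311 -92.7512] turn [-0.0022 -0.0042 -0.1216]
```

View pics/w7.png

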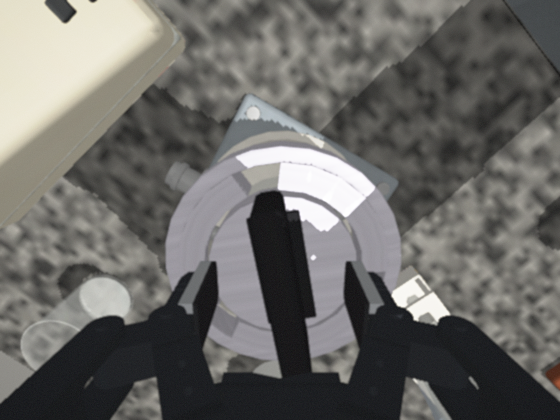

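>>> {"fn": "apply_moves", "kwargs": {
  "slide": [
    [0,0,-15],
    [0,0,-30],
    [0,0,-30],
    [0,0,-20],
    [0,0,0],
    [0,0,0]
  ],
  "turn": [
    [0,0,0],
    [0,0,0],
    [0,0,0],
    [0,0,0],
    [0,0,0],
    [0,0,0]
  ],
  "jaw": [60,70,85,85,85,85]
}}

```text
time: 18.12
tool_pos: [556.2, -245.0, 209.9]
tool_rot: [0.0, -0.368, 0.93, -0.003]
ft_force: [0.6, 0.9, -0.7]
finger_gap: 84.7
```

Run:
```python
from h import *
t=save('wrist','w8.png'); rel([555,-244,200],-129.8)
for z in (137,100):
    xs=np.arange(625,485,-.25); ys=np.arange(-174,-314,-.25)
    g=np.array([[x,y,z] for x in xs for y in ys]); uv=proj(t,g).astype(np.float32).reshape(len(xs),len(ys),2)
    r=cv2.remap(t['img'],uv[...,0],uv[...,1],cv2.INTER_CUBIC)
    cv2.imwrite(f'pics/rect8_{z}.png',r[:,:,::-1])
print(nets.landmark_of('cap_handle','wrist')[:1],nets.landmark_of('cap','wrist')[:1])
```

```text
pos [ 556.2556 -245.0831  209.974 ] az -136.81 tilt [ 0.0027 -0.0063] t 18.175 gap 85.06593144433414 F [-0.0621 -0.0869  0.516 ] M [0.0128 0.0123 0.048 ] j6 -0.6632646954373269
slide [0.1507 1.7133 9.9635] turn [-0.0063 -0.0027 -0.1223]
[{'point': [557.1, -242.4, 123.6], 'confidence': 0.6}] [{'point': [556.7, -241.2, 76.6], 'confidence': 0.84}]
```

View pics/rect8_137.png

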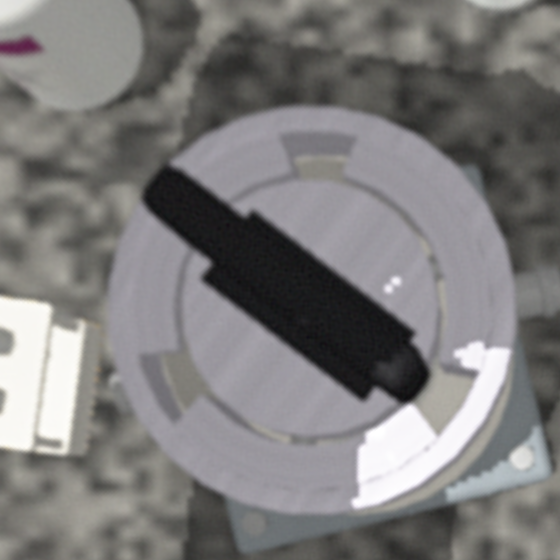

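View pics/rect8_100.png

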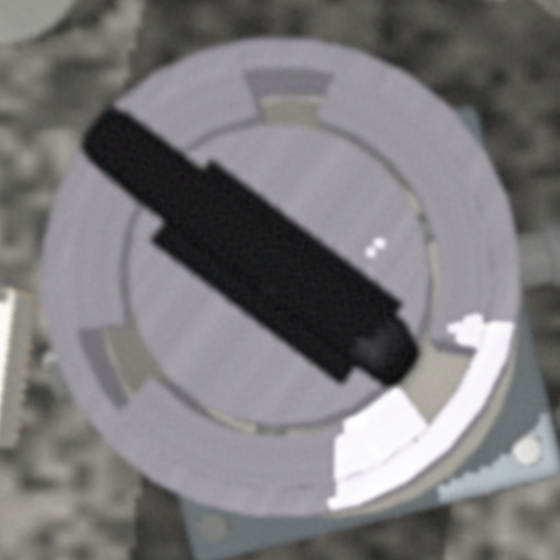

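Run:
```python
from h import *
for z in (137,):
    i=cv2.imread(f'pics/rect8_{z}.png'); m=(i.max(2)<60).astype(np.uint8)
    n,l,st,ce=cv2.connectedComponentsWithStats(m); 
    k=[j for j in range(1,n) if st[j,4]>3000 ]; print(st[k],ce[k])
    for j in k:
        p=np.argwhere(l==j).astype(float); c=p.mean(0); w=np.linalg.svd(p-c,full_matrices=False)[2][0]; print(np.degrees(np.arctan2(-w[1],-w[0])))
        print(cv2.minAreaRect(p.astype(np.float32)))
    e=cv2.Canny(cv2.GaussianBlur(i,(5,5),0),50,150)
    L=cv2.HoughLinesP(e,1,np.pi/720,50,minLineLength=80,maxLineGap=6)
    for x1,y1,x2,y2 in L[:,0]:
        print((x1,y1,x2,y2), np.degrees(np.arctan2(-(x2-x1),-(y2-y1)))%180)
```

```text
[[  144   165   285   237 23533]] [[290.60081588 290.8957209 ]]
-127.86581177120149
((287.20953369140625, 283.46575927734375), (341.427978515625, 84.09759521484375), 53.022403717041016)
(np.int32(216), np.int32(291), np.int32(360), np.int32(399)) 53.13010235415598
(np.int32(257), np.int32(212), np.int32(413), np.int32(330)) 52.895765094293765
(np.int32(67), np.int32(453), np.int32(85), np.int32(322)) 172.17628926811474
(np.int32(256), np.int32(212), np.int32(375), np.int32(302)) 52.89969161426522
(np.int32(33), np.int32(432), np.int32(51), np.int32(306)) 171.86989764584402
```

```bash
python3 -c "
from h import *
rel([555,-244.3,135],-127)"
```

```text
pos [ 556.0335 -245.0381  209.365 ] az -136.81 tilt [ 0.0015 -0.006 ] t 18.275 gap 85.0197410584011 F [-1.1167  0.0172 -0.2311] M [ 0.0457 -0.0113 -0.0257] j6 -0.6632581207052616
slide [ 0.0242  1.6521 74.3575] turn [-0.0052 -0.0035 -0.1712]
```

>>> {"fn": "apply_moves", "kwargs": {
  "slide": [
    [0,0.5,25],
    [0,0.5,25],
    [0,0.5,20],
    [0,0,0],
    [0,0,0]
  ],
  "turn": [
    [-0.003,-0.002,-0.085],
    [-0.003,-0.002,-0.086],
    [0,0,0],
    [0,0,0],
    [0,0,0]
  ],
  "jaw": [85,75,65,60,60]
}}

```text
time: 18.9
tool_pos: [553.8, -244.1, 135.5]
tool_rot: [-0.002, -0.449, 0.894, 0.002]
ft_force: [-1.1, -0.2, 0.2]
finger_gap: 60.0
```

```bash
python3 -c "
from h import *
rel([555,-244.3,109],-127)"
```

```text
pos [ 553.812  -244.0921  135.4618] az -126.69 tilt [-0.0046  0.0017] t 18.9 gap 59.98343071538022 F [-1.0763 -0.1512  0.2371] M [ 0.012  -0.0552 -0.0032] j6 -0.48240197150212866
slide [-0.5802 -1.1995 26.4558] turn [ 0.0046 -0.0014  0.0053]
```

>>> {"fn": "apply_moves", "kwargs": {
  "slide": [
    [-0.3,-0.6,10],
    [-0.3,-0.6,10],
    [0,0,6],
    [0,0,0],
    [0,0,0],
    [0,0,0],
    [0,0,0],
    [0,0,0],
    [0,0,0],
    [0,0,0]
  ],
  "turn": [
    [0.002,0,0.003],
    [0.002,0,0.003],
    [0,0,0],
    [0,0,0],
    [0,0,0],
    [0,0,0],
    [0,0,0],
    [0,0,0],
    [0,0,0],
    [0,0,0]
  ],
  "jaw": [60,60,60,60,60,0,0,0,0,0]
}}

```text
time: 20.15
tool_pos: [555.8, -244.3, 110.0]
tool_rot: [0.0, -0.446, 0.895, -0.001]
ft_force: [-1.0, 0.6, 0.8]
finger_gap: 12.8
```

```bash
python3 -c "
from h import *
rel([555,-244.3,109],-127)"
```

```text
pos [ 555.7757 -244.3473  109.9959] az -127.0 tilt [ 0.0013 -0.0017] t 20.15 gap 12.805779113274792 F [-0.9976  0.5908  0.839 ] M [0.1344 0.2089 0.2371] j6 -0.49019359601376356
slide [0.4285 0.65   0.9948] turn [-0.002  -0.0006  0.    ]
```

>>> {"fn": "apply_moves", "kwargs": {
  "slide": [
    [0,0,0]
  ],
  "turn": [
    [0,0,0.05]
  ],
  "jaw": [0]
}}

```text
time: 20.27
tool_pos: [555.5, -244.3, 110.0]
tool_rot: [-0.0, -0.424, 0.906, -0.001]
ft_force: [-1.8, 0.7, 1.6]
finger_gap: 12.7
```

```bash
python3 -c "
from h import *
rel([555,-244.3,109],-127)"
```

```text
pos [ 555.4818 -244.2576  110.0248] az -129.82 tilt [ 0.0004 -0.0019] t 20.275 gap 12.66475949159035 F [-1.8361  0.7395  1.5578] M [0.4965 0.7292 1.5283] j6 -0.5398230413258008
slide [0.3399 0.3445 1.0247] turn [-0.0015 -0.0012 -0.0492]
```

>>> {"fn": "apply_moves", "kwargs": {
  "slide": [
    [0,0,0]
  ],
  "turn": [
    [0,0,0.04]
  ],
  "jaw": [0]
}}

```text
time: 20.4
tool_pos: [555.4, -244.3, 110.1]
tool_rot: [-0.001, -0.407, 0.913, -0.001]
ft_force: [-2.1, 0.6, 0.4]
finger_gap: 12.9
```

```bash
python3 -c "
from h import *
rel([555,-244.3,109],-127)"
```

```text
pos [ 555.3931 -244.2555  110.0946] az -131.97 tilt [-0.0002 -0.0027] t 20.4 gap 12.87935981624653 F [-2.1375  0.5569  0.3969] M [0.1624 0.3811 2.2664] j6 -0.5782422847942555
slide [0.2935 0.2644 1.0948] turn [-0.0016 -0.0023 -0.0867]
```

Run:
```python
from h import *
t=save('wrist','w9.png')
for z in (115,):
    xs=np.arange(625,485,-.25); ys=np.arange(-174,-314,-.25)
    g=np.array([[x,y,z] for x in xs for y in ys]); uv=proj(t,g).astype(np.float32).reshape(len(xs),len(ys),2)
    i=cv2.remap(t['img'],uv[...,0],uv[...,1],cv2.INTER_CUBIC)[:,:,::-1].copy()
    e=cv2.Canny(cv2.GaussianBlur(i,(5,5),0),50,150)
    L=cv2.HoughLinesP(e,1,np.pi/720,40,minLineLength=50,maxLineGap=6)
    for x1,y1,x2,y2 in L[:,0]:
        print((x1,y1,x2,y2), np.degrees(np.arctan2(-(x2-x1),-(y2-y1)))%180)
    cv2.imwrite(f'pics/rect9_{z}.png',i)
```

```text
(np.int32(125), np.int32(112), np.int32(218), np.int32(184)) 52.25319461272532
(np.int32(147), np.int32(90), np.int32(207), np.int32(149)) 45.481465805838354
(np.int32(223), np.int32(280), np.int32(292), np.int32(328)) 55.1755108430432
(np.int32(210), np.int32(304), np.int32(275), np.int32(342)) 59.68878677331837
(np.int32(119), np.int32(108), np.int32(225), np.int32(190)) 52.27500495788925
(np.int32(84), np.int32(158), np.int32(151), np.int32(212)) 51.13222249767932
(np.int32(349), np.int32(273), np.int32(409), np.int32(319)) 52.52382043863862
(np.int32(424), np.int32(504), np.int32(542), np.int32(474)) 104.26451229807991
(np.int32(299), np.int32(353), np.int32(350), np.int32(392)) 52.594643368591434
(np.int32(300), np.int32(202), np.int32(356), np.int32(279)) 36.0273733851036
(np.int32(16), np.int32(406), np.int32(77), np.int32(390)) 104.6973192795119
(np.int32(370), np.int32(80), np.int32(381), np.int32(10)) 171.069409899581
(np.int32(183), np.int32(321), np.int32(235), np.int32(346)) 64.32318431816176
(np.int32(315), np.int32(173), np.int32(346), np.int32(224)) 31.29303899592017
(np.int32(506), np.int32(225), np.int32(518), np.int32(279)) 12.528807709151522
(np.int32(208), np.int32(302), np.int32(276), np.int32(342)) 59.53445508054011
(np.int32(303), np.int32(205), np.int32(348), np.int32(267)) 35.97238704928492
(np.int32(352), np.int32(276), np.int32(411), np.int32(322)) 52.05784664988106
(np.int32(505), np.int32(372), np.int32(518), np.int32(322)) 165.42578380196127
(np.int32(99), np.int32(169), np.int32(149), np.int32(210)) 50.648247373735245
(np.int32(373), np.int32(59), np.int32(381), np.int32(3)) 171.86989764584402
```

View pics/rect9_115.png

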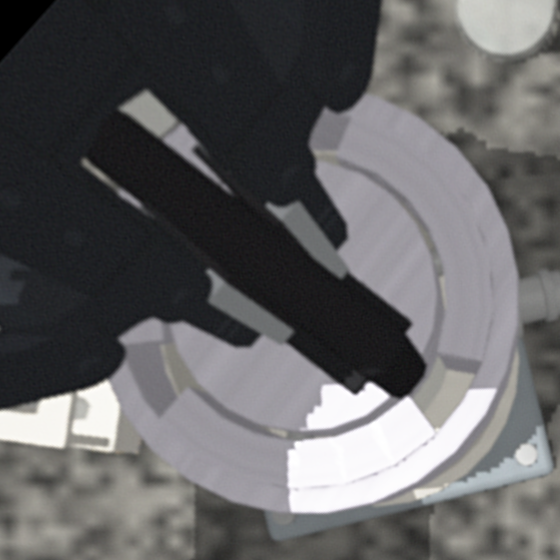

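>>> {"fn": "apply_moves", "kwargs": {
  "slide": [
    [0,0,0],
    [0,0,0],
    [0,0,0],
    [0,0,0],
    [0,0,0],
    [0,0,-15],
    [0,0,-30],
    [0,0,-30],
    [0,0,-30],
    [0,0,0],
    [0,0,0]
  ],
  "turn": [
    [0,0,0],
    [0,0,0],
    [0,0,0],
    [0,0,0],
    [0,0,0],
    [0,0,0],
    [0,0,0],
    [0,0,0],
    [0,0,0],
    [0,0,0],
    [0,0,0]
  ],
  "jaw": [0,20,45,60,60,60,60,60,60,60,60]
}}

```text
time: 21.82
tool_pos: [556.1, -245.2, 223.7]
tool_rot: [0.001, -0.405, 0.914, -0.003]
ft_force: [0.6, 1.1, -0.0]
finger_gap: 59.9
```

Run:
```python
from h import *
t=save('wrist','w10.png'); rel([555,-244,200],-129.8)
for z in (137,100):
    xs=np.arange(625,485,-.25); ys=np.arange(-174,-314,-.25)
    g=np.array([[x,y,z] for x in xs for y in ys]); uv=proj(t,g).astype(np.float32).reshape(len(xs),len(ys),2)
    i=cv2.remap(t['img'],uv[...,0],uv[...,1],cv2.INTER_CUBIC)[:,:,::-1].copy()
    cv2.imwrite(f'pics/rect10_{z}.png',i)
    e=cv2.Canny(cv2.GaussianBlur(i,(5,5),0),50,150)
    L=cv2.HoughLinesP(e,1,np.pi/720,50,minLineLength=80,maxLineGap=6)
    for x1,y1,x2,y2 in L[:,0]:
        print((x1,y1,x2,y2), np.degrees(np.arctan2(-(x2-x1),-(y2-y1)))%180)
print(nets.landmark_of('cap_handle','wrist')[:1],nets.landmark_of('cap','wrist')[:1])
save('top','t10.png')
for c in ('top',):
  for n in ('specimen_cup','brown_reagent','card_box'): print(n,nets.landmark_of(n,c)[:1])
```

```text
pos [ 556.2113 -245.3779  224.0107] az -132.18 tilt [ 0.0058 -0.0054] t 21.875 gap 59.89495733735318 F [-0.2299 -0.0733  1.1304] M [-0.0288 -0.0144 -0.0027] j6 -0.5807078986597131
slide [-0.2105  2.0139 23.9954] turn [-0.008  -0.0003 -0.0415]
(np.int32(258), np.int32(208), np.int32(415), np.int32(328)) 52.6081916727875
(np.int32(201), np.int32(276), np.int32(361), np.int32(396)) 53.13010235415598
(np.int32(64), np.int32(448), np.int32(80), np.int32(334)) 172.01067323360311
(np.int32(35), np.int32(428), np.int32(51), np.int32(315)) 171.94089609712904
(np.int32(30), np.int32(425), np.int32(42), np.int32(336)) 172.3210361926313
(np.int32(218), np.int32(165), np.int32(315), np.int32(238)) 53.03571071053479
(np.int32(171), np.int32(257), np.int32(273), np.int32(334)) 52.950773426392985
[{'point': [557.0, -245.8, 123.3], 'confidence': 0.93}] [{'point': [560.3, -240.3, 75.2], 'confidence': 0.67}]
specimen_cup [{'point': [399.2, -50.6, 5.3], 'confidence': 0.64}]
brown_reagent []
card_box [{'point': [631.7, 326.9, -6.5], 'confidence': 0.75}]
```

View pics/rect10_100.png

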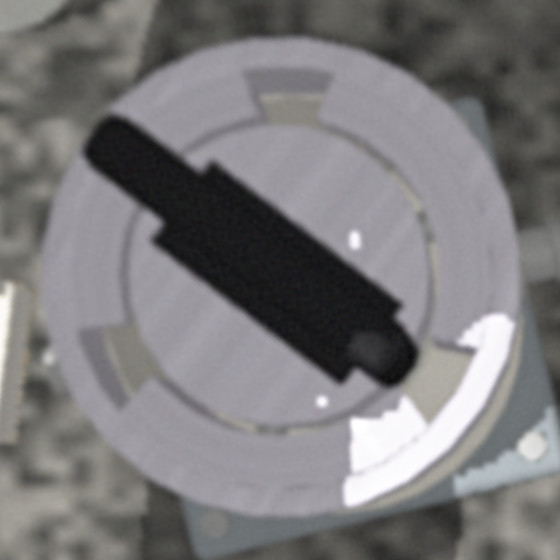

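View pics/t10.png

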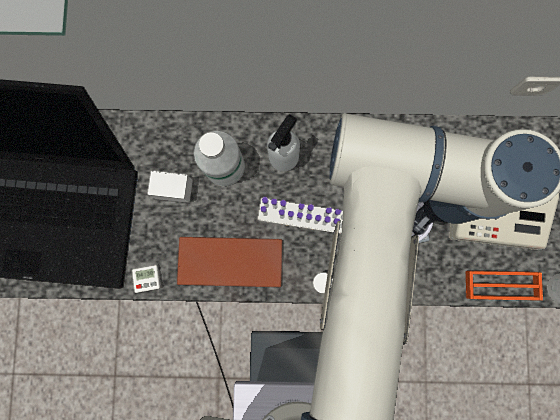

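```bash
python3 -c "
from h import *
print(sense()['joint_velocities'].round(4)); print(workorder.hand_in())"
```

```text
[-0.0007 -0.0012  0.0013  0.0012  0.0007 -0.0003]
the job is handed in; nothing more can be done
None
```

The cap is in the filter housing, locked against its stops and released, and I handed the job in at about 22 s of the 72 s.

**What I did:** I took the cap from the tray by its handle and lowered it into the mouth, where the pins dropped through the gaps without touching. Then I pressed it about 2.5 mm onto the cartridge and twisted it clockwise. The turning moment rose from about 0.2 to 3.7 N m at the stop, and the fingers slipped a few degrees on the handle there. I gripped it again and twisted a second time, up to 2.3 N m, to confirm the stop.

**Checks that agreed:**
- **Stop:** the handle direction was about 53° before the second twist and about 53° after letting go, so the cap did not move.
- **Height:** the network put the handle point 123.3 mm above the counter; the locked height should be 123 mm.
- **Bystanders:** the specimen cup and card box still measure where they were, within the networks' error.

**Checks that disagreed or failed:**
- **Turn angle:** from the images the cap turned about 64–65° from mid-gap, not the stated 67°. I put this down to 1–2° of error in my estimate of the gap position.
- **Bottle:** the network did not find the dark-capped bottle in the last top view, because the arm hid it. The last wrist picture that shows it, just before the cap went in, has it upright, and no arm move after that went near it.

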